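# Set the mixer one speed up and start it

## Task

On the dough mixer's control box, turn the big knurled speed dial one click clockwise (seen from above) by rubbing it with a fingertip, so that it rests in its click with the pointer at the two-dot mark instead of the one-dot mark. Then press the round start button beside it all the way down with a fingertip and let it come back up. Grasp and lift nothing, and leave the jar, bowl, pastry cutter and scraper where they are.

Things in the scene. Friction and masses are not known exactly. Their poses are not given: they have to be found in the camera images.
- console: control box, bare aluminium, 150 (x) x 260 (y) x 75 mm high, fixed to the bench; origin at the centre of its underside. z is up, y runs from the button to the dial; in this frame the dial's axis stands at (0, 50) mm and the button's at (0, -85) mm. A small cable gland sticks out of its +x face.
- dial_top (a point): centre of the dial's flat top, 105 mm above the bench. The dial: a black plastic disc 100 mm across, 26 mm tall, knurled side, ribbed top, turning about the vertical; too wide to grasp. Press a fingertip (about 5 N) on its top 30 to 42 mm from the centre, or on its side, and drag round. A white pointer line on top lies 22 to 48 mm out.
- mark2 (a point): the two-dot mark on the white collar (140 mm across, its top 78 mm above the bench) around the dial, 60 mm from the dial's axis on the console's -x side. The one-dot mark lies 40 degrees anticlockwise of it seen from above, the three-dot mark 40 degrees clockwise. Black dots, 7 mm across.
- dial (a joint): angle of the dial in rad, growing clockwise seen from above. It clicks at 0 (pointer at one dot), 0.7 (two dots) and 1.4 (three dots); stops at -0.17 and 1.57. It starts at about 0. A spring holds it in each click: turning it takes up to about 0.05 N m; let go anywhere from 0.45 to 0.95, it snaps to 0.7 by itself.
- start_top (a point): centre of the top of the start button, a grey round button 32 mm across in a black housing on the console, which springs back when let go. z is up.
- start (a joint): travel of the start button in m: 0 up, 0.006 fully down, which takes 5 N.
- jar: amber glass jar with a steel cap, 68 mm across, 95 mm high, loose; origin at the centre of its underside. Leave alone.
- bowl: steel bowl, 116 mm across, 50 mm high, loose; origin at the centre of its underside. Leave alone.
- cutter: plain round pastry cutter, a steel ring 64 mm across and 45 mm high, loose; origin at the centre of its underside. Leave alone.
- scraper: bench scraper lying flat, steel blade with a wooden handle along its -x edge, 96 (x) x 120 (y) x 22 mm, loose; origin at its centre on the bench. Leave alone.

How it is judged:
By the outcome, as a careful person would: the job done as asked, in the order asked, and still so for the second after the job is handed in, with the robot touching nothing.
It also fails if it takes over 42 s, if anything falls off the work surface, if the arm or the gripper's body presses on something with over 40 N, if the wrist force passes 120 N, or if a joint passes its speed limit or range.

## Robot

A 7-joint arm with a two-finger parallel gripper is mounted at the origin on the work surface. World frame = base frame: x ahead of the robot, y to its left, z up, the work surface at z = 0. Lengths are in m, angles in rad, forces in N, time in s.
With the tool pointing down it reaches from about 0.425 to 0.925 m from the base axis. Payload 6.8 kg.
Tool frame: the origin (TCP) lies at the very end of the fingers, on their centre line; the grasp point (between the pads) lies r.grasp_offset behind it (r.grasp_offset is the distance from the TCP to the grasp point, in m); z points along the fingers, y is the direction in which the jaws open and shut (so a half turn about z gives the same grasp; the last joint's range is limited). The gripper opens to 85 mm and grips with 20 to 120 N. Pads are 22 mm wide; open, the fingers measure 114 mm over their backs; the gripper's body (76 mm by 85 mm) begins 54 mm behind the grasp point. The pads swing forward as they close: fully open they stand 13 mm farther back than shut.
Start: joints at [1.173, 0.477, 0.022, 1.555, -0.011, 1.109, -0.083], TCP at [0.193, -0.647, 0.231] pointing down, gripper open.
Joint ranges: [-2.96, 2.96], [-0.34, 2.1], [-1.41, 1.46], [0.24, 2.44], [-1.37, 4.51], [0.17, 1.92], [-2.96, 2.96]. Speed limits (rad/s): [2.39, 2.39, 3.14, 3.14, 3.14, 3.14, 3.14].

## Interface

Orientations are given as a rotation vector (axis times angle).
In Python, from bench import r gives the robot as it stands.
- The arm moves only by the shell command python3 -m jog 'ROWS' [FORCE]. ROWS is JSON, one flat list of numbers, 7 for each row, row after row: the turn, a rotation vector about the tool's x, y, z normalised to -1 to 1, where 1 is 180 degrees, then the shift along the tool's x, y, z normalised to -1 to 1, where 1 is 200 mm, then the opening, from 0 (shut) to 1 (fully open). In form: [wx, wy, wz, x, y, z, hand, wx, wy, wz, x, y, z, hand, ...]. A call has 1 to 12 rows; each row is the pose to reach, as a shift and turn from the pose measured when the call began, along the tool's axes at that moment, turning the shorter way round; what a row does not reach only later rows make up. A row lasts 1/10 s, in which the tool goes at most 50 mm and 8.59 degrees, less where a joint would pass 70% of its speed; a pose out of reach is approached as far as the arm can. A call with a number of a shift or a turn outside -1 to 1 is refused whole. A call with a gripper value outside its range is refused whole. The fingers move at their own pace and stop on an object; FORCE is the grip in N (left out, the last holds). Time passes only in rows, so rows that repeat a pose let the fingers close. It gives the time, the measured TCP pose, the force and the opening at its end, in the units of the state.
- r.get_obs(): the state, without advancing time (a new reading comes with each control period).
- r.grab_frame(name): name is "scene" or "side" or "wrist"; returns the picture (384x512x3 uint8, red, green, blue); there is no depth.
- r.calibration(name): a dict with "K" (3x3 intrinsics, pixels), "origin" and "rotation" of the camera in the world; the wrist camera has in their place "T_tool_cam" (4x4, takes a point from camera to tool coordinates, whose origin is the TCP and whose axes are the flange's). Camera axes: x right, y up, looking along -z (the intrinsics and any distortion apply to the point x, -y, -z); pixel columns grow to the right and rows downward; lengths in m; the calibration is good to about 2 mm. A picture is of the moment at which its call begins: read the wrist's pose just before it. calibration takes no time and is no camera call.
- r.hand_in(): hands the job in, once; it reports no verdict.
The state is a dict: "clock": time; "joints": joint angles; "qvel": joint speeds; "tau": joint torques, N m; "tcp_pos": TCP position; "orientation": TCP orientation; "contact_force": force on the tool from outside, world axes, zero at the start; "moment": the same for the moment, N m; "grip_width": finger opening in m.
Only numpy, scipy, OpenCV 4.12 (cv2) and the standard library are available. Lean on these libraries where they do the work, as an engineer would, in place of code of your own. Each camera call takes 0.05 s, during which the arm holds its last target.

## Working session

There is one attempt and no reset: what is moved stays moved. The work goes in short steps, Python scripts to look and compute and a shell command to move; the robot and the scene stay as the last step left them, time stands still between calls to the robot, and variables do not carry over. Pictures are saved under pics/ and viewed, and the job is handed in when it is done.

```bash
ls; mkdir -p pics
python3 - <<'E'
from bench import r
import cv2
for k,v in r.get_obs().items(): print(k,v)
for n in("scene","side","wrist"):
    print(n,r.calibration(n)); cv2.imwrite(f"pics/{n}0.png",r.grab_frame(n)[:,:,::-1])
print(r.grasp_offset)
E
```

```text
pics
clock 0.0
joints [ 1.17289582  0.47779968  0.0223126   1.55649582 -0.01150061  1.10932246
 -0.08308986]
qvel [-6.28991243e-04  5.28720341e-04  1.51500420e-03  5.29425072e-04
  7.36811172e-05  4.87490828e-04 -1.16776310e-03]
tau [-1.73282137e-04 -5.96441174e+01  1.60821129e+00 -2.81191742e+01
  1.24190966e-02  9.27463872e-03 -2.79118893e-06]
tcp_pos [ 0.19270933 -0.64625458  0.23030676]
orientation [-3.10682191e+00 -4.53444084e-01  6.29593580e-04]
contact_force [-0.46582978  1.12165591 -0.19119486]
moment [-0.00277944  0.01039352  0.00253226]
grip_width 0.08526982282399387
scene {'K': array([[348.49341217,   0.        , 253.77677852],
       [  0.        , 348.49341217, 196.66255211],
       [  0.        ,   0.        ,   1.        ]]), 'origin': array([0.93678   , 0.37921145, 0.87113768]), 'rotation': array([0.28087613, 0.63890977, 2.28881846])}
side {'K': array([[429.8976961,   0.       , 248.792568 ],
       [  0.       , 429.8976961, 190.9260963],
       [  0.       ,   0.       ,   1.       ]]), 'origin': array([0.28488387, 0.88040919, 0.76634446]), 'rotation': array([ 0.20787935, -1.24950907, -2.51396128])}
wrist {'K': array([[287.35599091,   0.        , 255.98813958],
       [  0.        , 287.35599091, 190.95317521],
       [  0.        ,   0.        ,   1.        ]]), 'T_tool_cam': array([[-8.68101929e-05,  9.52223890e-01,  3.05400811e-01,
         7.77725808e-02],
       [ 9.99999970e-01,  1.20631364e-05,  2.46637798e-04,
         1.38124962e-04],
       [ 2.31170312e-04,  3.05400824e-01, -9.52223862e-01,
        -1.43043800e-01],
       [ 0.00000000e+00,  0.00000000e+00,  0.00000000e+00,
         1.00000000e+00]])}
0.0187
```

View pics/scene0.png

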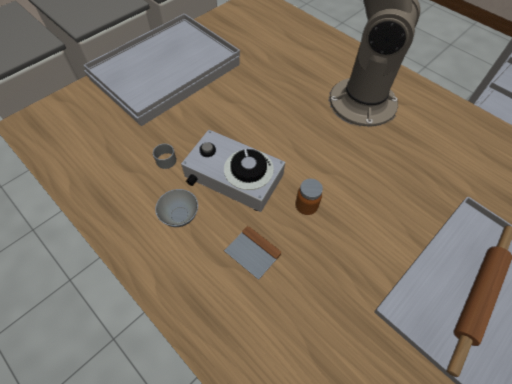

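View pics/side0.png

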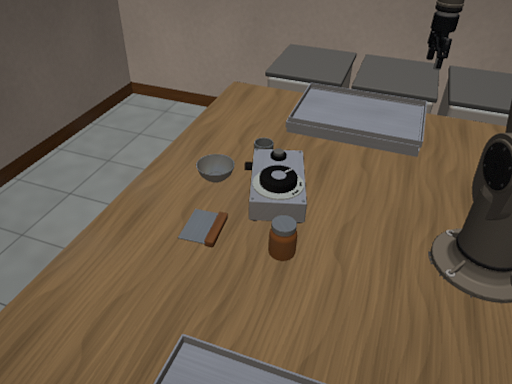

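View pics/wrist0.png

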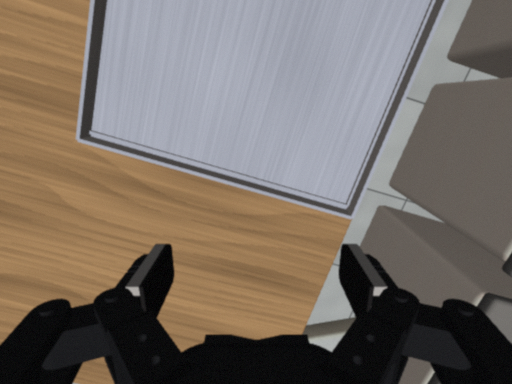

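The scene view shows the console with the dial at about (248,165) and the button at (207,149). The jar is at (309,197), the bowl at (177,208), the cutter at (164,155) and the scraper at (254,250). I'll zoom in and measure.

```bash
cat > h.py <<'E'
import numpy as np, cv2
from scipy.spatial.transform import Rotation as R
from bench import r
def cam(n,obs=None):
    c=r.calibration(n)
    if n!="wrist": return c["K"],np.array(c["origin"]),R.from_rotvec(c["rotation"]).as_matrix()
    T=c["T_tool_cam"]; Rt=R.from_rotvec(obs["orientation"]).as_matrix()
    return c["K"],Rt@T[:3,3]+obs["tcp_pos"],Rt@T[:3,:3]
def ray(n,uv,obs=None):
    K,o,M=cam(n,obs); d=np.linalg.inv(K)@[uv[0],uv[1],1]; return o,M@(d*[1,-1,-1])
def hit(n,uv,z,obs=None):
    o,d=ray(n,uv,obs); return o+d*(z-o[2])/d[2]
def proj(n,p,obs=None):
    K,o,M=cam(n,obs); q=(M.T@(np.asarray(p)-o))*[1,-1,-1]; q=K@q; return q[:2]/q[2]
E
python3 - <<'E'
from h import *
a=cv2.imread("pics/scene0.png")[120:220,150:290]; b=cv2.imread("pics/side0.png")[130:230,190:330]
cv2.imwrite("pics/z1.png",cv2.resize(a,(784,560),interpolation=cv2.INTER_CUBIC))
cv2.imwrite("pics/z2.png",cv2.resize(b,(784,560),interpolation=cv2.INTER_CUBIC))
for n,uv,z in [("scene",(248.5,163),.105),("side",(279,178),.105),("scene",(207.5,148),.09),("side",(278.5,155),.09)]: print(n,hit(n,uv,z))
E
```

```text
scene [ 0.53267894 -0.03338719  0.105     ]
side [ 0.52589497 -0.01873339  0.105     ]
scene [ 0.57137432 -0.16193643  0.09      ]
side [ 0.56717634 -0.14917138  0.09      ]
```

View pics/z1.png

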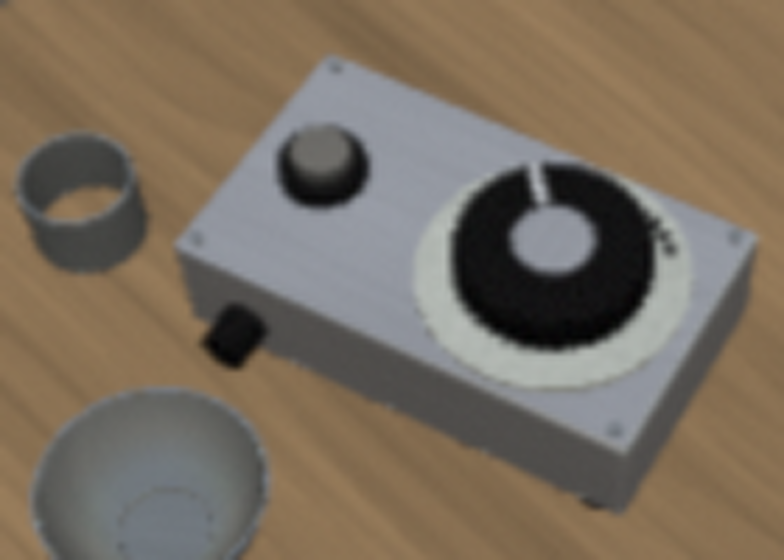

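View pics/z2.png

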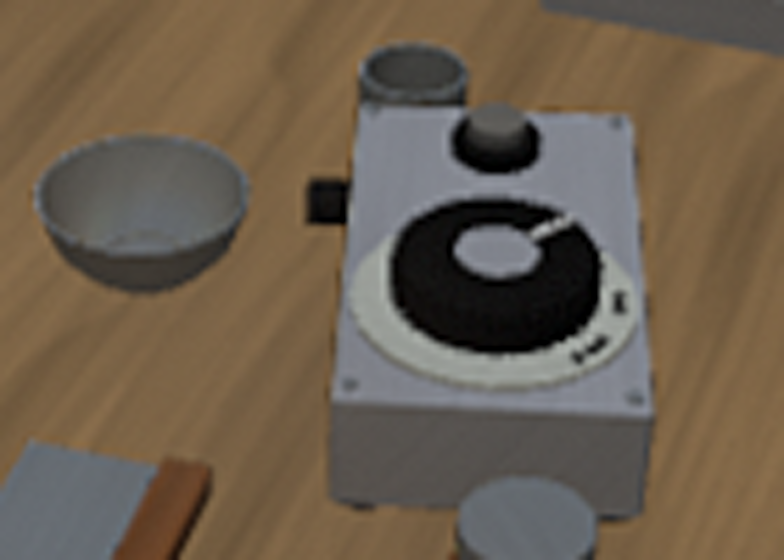

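Run:
```python
from h import *
def tri(a,b):
    o1,d1=ray("scene",a);o2,d2=ray("side",b)
    A=np.stack([d1,-d2],1);s=np.linalg.lstsq(A,o2-o1,rcond=None)[0]
    p,q=o1+s[0]*d1,o2+s[1]*d2; return (p+q)/2,np.linalg.norm(p-q)
S=lambda u,v:(150+(u+.5)/5.6-.5,120+(v+.5)/5.6-.5)
D=lambda u,v:(190+(u+.5)/5.6-.5,130+(v+.5)/5.6-.5)
for n,a,b in [("hub",(553,240),(498,250)),("btn",(321,151),(498,121)),("screwA",(335,67),(617,122)),("screwB",(735,237),(635,397)),("screwC",(615,430),(349,384)),("screwD",(197,238),(374,110))]:
    print(n,tri(S(*a),D(*b)))
# top corners, z=.075
for c in [(330,57),(757,238),(627,452),(178,245)]: print("S",hit("scene",S(*c),.075))
for c in [(632,112),(652,405),(332,402),(358,107)]: print("D",hit("side",D(*c),.075))
print("mark2",hit("scene",S(662,238),.078),hit("side",D(620,302),.078))
print("ptr",hit("scene",S(534,163),.105),hit("side",D(575,215),.105))
print("dial", hit("scene",S(553,240),.105),hit("side",D(498,250),.105))
o=r.get_obs();print(R.from_rotvec(o["orientation"]).as_matrix().round(3))
# others
print("jar",hit("scene",(311,187),.095),hit("side",(284,225),.095),"bowl",hit("scene",(177,205),.05),hit("side",(215,163),.05))
print("cutter",hit("scene",(164,151),.045),hit("side",(263.5,142),.045))
```

```text
hub (array([ 0.53206152, -0.03464076,  0.10538815]), np.float64(0.000432014525561565))
btn (array([ 0.57148468, -0.16372376,  0.09408658]), np.float64(0.0011444358216161792))
screwA (array([ 0.51923159, -0.2155467 ,  0.07550569]), np.float64(0.0011547917419269986))
screwB (array([0.44887844, 0.01297706, 0.07545148]), np.float64(0.0012444971089695584))
screwC (array([0.57501771, 0.05163292, 0.07531656]), np.float64(0.002180382683164507))
screwD (array([ 0.64510465, -0.17708689,  0.07620222]), np.float64(0.0010468904281856531))
S [ 0.51568578 -0.22381523  0.075     ]
S [0.44045876 0.02051746 0.075     ]
S [0.57865113 0.06319877 0.075     ]
S [ 0.65392528 -0.18170177  0.075     ]
D [ 0.51464318 -0.22840035  0.075     ]
D [0.44042105 0.01611442 0.075     ]
D [0.57819383 0.06803094 0.075     ]
D [ 0.65498753 -0.17780961  0.075     ]
mark2 [ 0.47690349 -0.01188594  0.078     ] [ 0.47424631 -0.0521589   0.078     ]
ptr [ 0.50471309 -0.07622152  0.105     ] [ 0.50611752 -0.07726942  0.105     ]
dial [ 0.53166978 -0.035047    0.105     ] [ 0.53227559 -0.03487174  0.105     ]
[[ 0.958  0.286 -0.   ]
 [ 0.286 -0.958  0.001]
 [-0.    -0.001 -1.   ]]
jar [0.46406334 0.13445523 0.095     ] [0.46230088 0.14419986 0.095     ] bowl [ 0.74200568 -0.09707766  0.05      ] [ 0.74793612 -0.09663851  0.05      ]
cutter [ 0.6515089  -0.27556092  0.045     ] [ 0.65497289 -0.27470598  0.045     ]
```

Two-view triangulation agrees to about 1 mm. The dial axis is at (0.532,-0.035), its top at 0.105, and the button top at (0.5715,-0.164,0.094). Console yaw is about 17°, so the tool's x axis already lies along console x. The pointer starts about 40° anticlockwise of mark 2. Next I'll work out the offset to a hover point.

```bash
cat >> h.py <<'E'
DIAL=np.array([.5320,-.0346,.105]); BTN=np.array([.5715,-.1637,.094])
def delta(p):
    o=r.get_obs(); M=R.from_rotvec(o["orientation"]).as_matrix()
    d=M.T@(np.asarray(p)-o["tcp_pos"])
    print("t",round(o["clock"],2),"tcp",o["tcp_pos"].round(4),"F",o["contact_force"].round(1),"delta mm",(d*1e3).round(1),"units",(d/.2).round(4)); return d
X=np.array([.957,.290,0]);Y=np.array([.290,-.957,0]) # tool x,y in world
def rim(deg,z,rad=.036):
    t=np.radians(deg); p=DIAL+rad*(np.cos(t)*X+np.sin(t)*Y); p[2]=z; return p
E
python3 -c "
from h import *
delta(rim(-20,.15))"
```

```text
t 0.15 tcp [ 0.1927 -0.6464  0.2306] F [-0.1  0.1  0. ] delta mm [ 533.7 -501.7   81.2] units [ 2.6686 -2.5087  0.406 ]
```

```bash
python3 -m jog '[0,0,0,0.2,-0.19,0,0,0,0,0,0.4,-0.38,0,0,0,0,0,0.6,-0.56,0,0,0,0,0,0.8,-0.75,0,0,0,0,0,0.9,-0.84,0,0,0,0,0,0.9,-0.84,0,0]' 20; python3 -m jog '[0,0,0,0.2,-0.19,0,0,0,0,0,0.4,-0.38,0,0,0,0,0,0.6,-0.56,0,0,0,0,0,0.8,-0.75,0,0,0,0,0,0.9,-0.84,0,0,0,0,0,0.9,-0.84,0,0]'; python3 -c "
from h import *
delta(rim(-20,.15))"
```

```text
clock: 0.75
tcp_pos: [0.3217, -0.4277, 0.2307]
orientation: [-3.102, -0.469, -0.003]
contact_force: [0.5, 0.1, 0.4]
grip_width: 0.0
clock: 1.35
tcp_pos: [0.4474, -0.2078, 0.2321]
orientation: [-3.098, -0.484, -0.006]
contact_force: [0.3, -0.2, -0.5]
grip_width: -0.0004
t 1.35 tcp [ 0.4474 -0.2078  0.2321] F [ 0.3 -0.2 -0.5] delta mm [ 167.  -150.5   83.7] units [ 0.8352 -0.7525  0.4184]
```

```bash
python3 -m jog '[0,0,0,0.2,-0.18,0.1,0,0,0,0,0.4,-0.36,0.2,0,0,0,0,0.6,-0.54,0.3,0,0,0,0,0.8,-0.72,0.4,0,0,0,0,0.835,-0.752,0.418,0,0,0,0,0.835,-0.752,0.418,0,0,0,0,0.835,-0.752,0.418,0]'
python3 - <<'E'
from h import *
delta(rim(-20,.15)); print(R.from_rotvec(r.get_obs()["orientation"]).as_matrix().round(3))
a=[r.grab_frame(n)[:,:,::-1] for n in("wrist","scene","side")]
cv2.imwrite("pics/w1.png",a[0])
cv2.imwrite("pics/z3.png",np.hstack([cv2.resize(a[1][90:220,180:310],(400,400)),cv2.resize(a[2][100:230,210:340],(400,400))]))
E
```

```text
clock: 2.05
tcp_pos: [0.5606, -0.0128, 0.1492]
orientation: [-3.097, -0.487, -0.003]
contact_force: [-0.5, -0.1, 0.2]
grip_width: 0.0002
t 2.05 tcp [ 0.5606 -0.0128  0.1492] F [-0.5 -0.1  0.2] delta mm [ 0.1  0.2 -0.8] units [ 0.0006  0.0012 -0.0042]
[[ 0.952  0.307  0.001]
 [ 0.307 -0.952  0.006]
 [ 0.003 -0.006 -1.   ]]
```

View pics/w1.png

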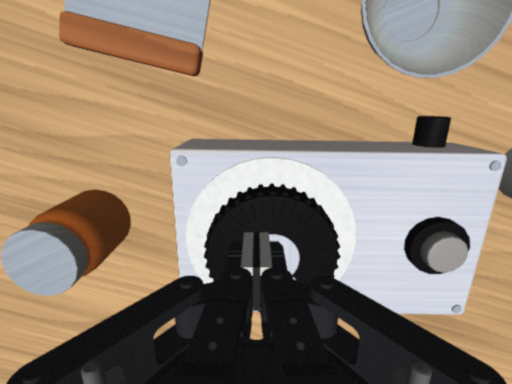

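View pics/z3.png

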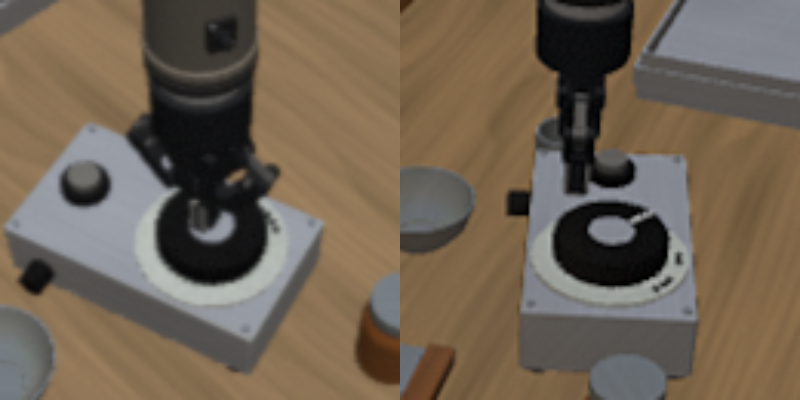

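The shut fingertip (256,240 in the wrist view) hovers over the dial's +x side. The side view keeps the pointer in sight. Now I'll descend gently.

```bash
python3 - <<'E'
from h import *
o=r.get_obs(); print(hit("wrist",(445,253),.094,o), hit("wrist",(272.5,240),.105,o))
E
python3 -m jog '[0,0,0,0,0,0.1,0,0,0,0,0,0,0.19,0,0,0,0,0,0,0.2,0,0,0,0,0,0,0.2,0]'; python3 -m jog '[0,0,0,0,0,0.01,0,0,0,0,0,0,0.015,0]';python3 -m jog '[0,0,0,0,0,0.005,0]';python3 -c "
from h import *
delta(rim(-20,.105))"
```

```text
[ 0.57029656 -0.16654414  0.094     ] [ 0.54520965 -0.03262498  0.105     ]
clock: 2.6
tcp_pos: [0.5603, -0.0163, 0.1105]
orientation: [-3.101, -0.477, -0.005]
contact_force: [0.1, 0.1, 0.2]
grip_width: -0.0002
clock: 2.8
tcp_pos: [0.5609, -0.0168, 0.1084]
orientation: [-3.101, -0.476, -0.008]
contact_force: [-0.2, 0.4, 0.5]
grip_width: 0.0
clock: 2.9
tcp_pos: [0.5612, -0.0169, 0.1079]
orientation: [-3.101, -0.476, -0.009]
contact_force: [-0.4, 0.1, -0.1]
grip_width: -0.0
t 2.9 tcp [ 0.5612 -0.0169  0.1079] F [-0.4  0.1 -0.1] delta mm [ 0.7 -3.8  3. ] units [ 0.0036 -0.0191  0.0148]
```

```bash
python3 -m jog '[0,0,0,0,-0.02,0.005,0,0,0,0,0,-0.02,0.01,0]';python3 -m jog '[0,0,0,0,0,0.01,0]';python3 -m jog '[0,0,0,0,0,0.01,0]';python3 -c "
from h import *
delta(rim(-20,.105))"
```

```text
clock: 3.1
tcp_pos: [0.5601, -0.0123, 0.1062]
orientation: [-3.101, -0.477, -0.01]
contact_force: [0.4, -0.1, 0.7]
grip_width: 0.0002
clock: 3.2
tcp_pos: [0.5604, -0.0122, 0.1048]
orientation: [-3.101, -0.478, -0.011]
contact_force: [-5.7, -3.6, 22.1]
grip_width: -0.0002
clock: 3.3
tcp_pos: [0.5609, -0.0128, 0.1048]
orientation: [-3.103, -0.477, -0.012]
contact_force: [-8.3, -2.8, 27.2]
grip_width: 0.0
t 3.3 tcp [ 0.5609 -0.0128  0.1048] F [-8.3 -2.8 27.2] delta mm [-0.2  0.2 -0.2] units [-0.001   0.001  -0.0012]
```

```bash
python3 -m jog '[0,0,0,0,0,-0.001,0]';python3 -m jog '[0,0,0,0,0,0,0]'; python3 -m jog '[0,0,0,0,0,0,0]'
```

```text
clock: 3.4
tcp_pos: [0.5614, -0.0129, 0.1058]
orientation: [-3.104, -0.477, -0.013]
contact_force: [0.4, -0.1, -0.3]
grip_width: 0.0001
clock: 3.5
tcp_pos: [0.5616, -0.0128, 0.1061]
orientation: [-3.104, -0.478, -0.014]
contact_force: [-0.4, -0.0, -0.4]
grip_width: 0.0001
clock: 3.6
tcp_pos: [0.5616, -0.0127, 0.106]
orientation: [-3.104, -0.478, -0.014]
contact_force: [-0.6, -0.0, -0.6]
grip_width: 0.0003
```

```bash
python3 -m jog '[0,0,0,0,0,0.006,0]';python3 -m jog '[0,0,0,0,0,0.0015,0]'
```

```text
clock: 3.7
tcp_pos: [0.5618, -0.0126, 0.1049]
orientation: [-3.104, -0.478, -0.015]
contact_force: [-4.5, -1.6, 16.0]
grip_width: 0.0002
clock: 3.8
tcp_pos: [0.5618, -0.0128, 0.105]
orientation: [-3.104, -0.478, -0.014]
contact_force: [-2.6, 0.7, 7.8]
grip_width: -0.0003
```

```bash
python3 -m jog '[0,0,0,0.004,0.018,0.0015,0,0,0,0,0.007,0.037,0.0015,0,0,0,0,0.009,0.056,0.0015,0,0,0,0,0.0085,0.074,0.0015,0]'
python3 - <<'E'
from h import *
p=delta(DIAL); p=-p*1e3; print("theta",np.degrees(np.arctan2(p[1],p[0])),np.hypot(p[0],p[1]))
a=[r.grab_frame(n)[:,:,::-1] for n in("scene","side")]
cv2.imwrite("pics/z4.png",np.hstack([cv2.resize(a[0][120:200,210:290],(400,400)),cv2.resize(a[1][140:220,240:320],(400,400))]))
E
```

```text
clock: 4.2
tcp_pos: [0.5684, -0.0257, 0.1051]
orientation: [-3.103, -0.479, -0.016]
contact_force: [-0.6, 0.5, 5.1]
grip_width: -0.0
t 4.2 tcp [ 0.5684 -0.0257  0.1051] F [-0.6  0.5  5.1] delta mm [-37.4  -2.5  -0.3] units [-0.1869 -0.0123 -0.0013]
theta 3.7642466750853756 37.46935515847036
```

View pics/z4.png

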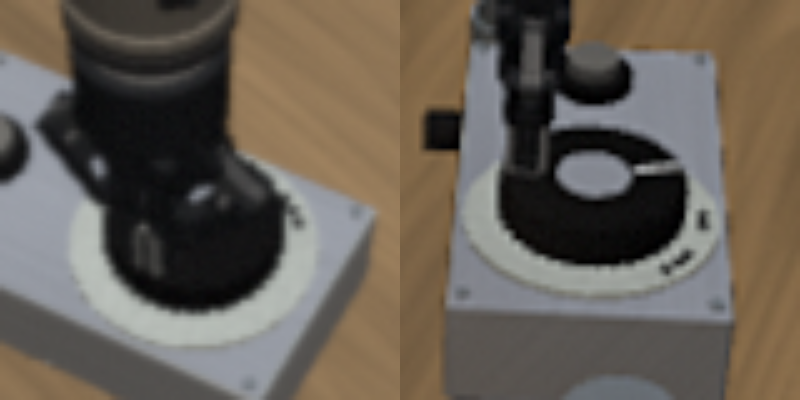

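The dial follows without visible slip, with the pointer end now at side pixel (296,173). I'll do the second half of the arc.

```bash
python3 -m jog '[0,0,0,-0.002,0.02,0.002,0,0,0,0,-0.008,0.04,0.002,0,0,0,0,-0.0165,0.06,0.002,0]'
python3 - <<'E'
from h import *
p=delta(DIAL); p=-p*1e3; print("theta",np.degrees(np.arctan2(p[1],p[0])),np.hypot(p[0],p[1]))
a=r.grab_frame("side")[:,:,::-1]
def ang(uv):
    v=hit("side",uv,.105)-DIAL; print("ptr angle",np.degrees(np.arctan2(v[1],v[0])),np.hypot(v[0],v[1]))
ang((296,173)); cv2.imwrite("pics/z5.png",cv2.resize(a[140:220,240:320],(560,560)))
E
```

```text
clock: 4.6
tcp_pos: [0.5697, -0.0386, 0.1051]
orientation: [-3.104, -0.478, -0.018]
contact_force: [-0.6, 2.2, 5.5]
grip_width: -0.0002
t 4.6 tcp [ 0.5697 -0.0386  0.1051] F [-0.6  2.2  5.5] delta mm [-34.7 -15.1  -0.3] units [-0.1736 -0.0756 -0.0016]
theta 23.54628614129851 37.86778075342526
ptr angle -150.9979304930319 0.04786020536921954
```

View pics/z5.png

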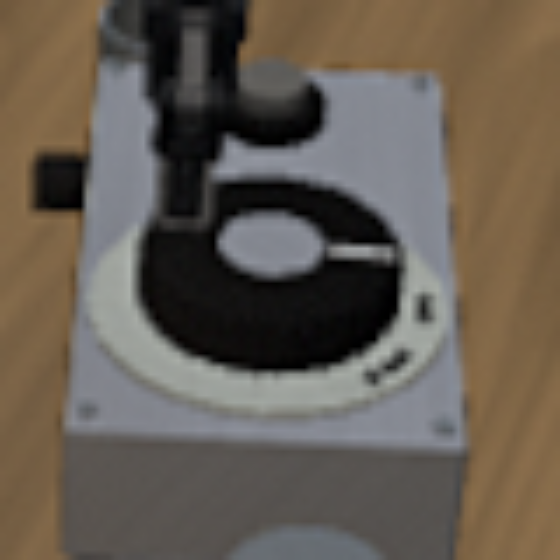

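Run:
```python
from h import *
def ang(uv,z):
    v=hit("side",uv,z)-DIAL; print("angle",np.degrees(np.arctan2(v[1],v[0])),np.hypot(v[0],v[1]))
f=lambda u,v:(240+(u+.5)/7-.5,140+(v+.5)/7-.5)
ang(f(395,255),.105);ang(f(330,249),.105);ang(f(425,307),.078);ang(f(388,366),.078)
```

```text
angle -168.04232480729536 0.04662869119817883
angle -168.59038551279417 0.02183430575813152
angle -162.7020965340196 0.06033020131380934
angle 156.39139311030434 0.059381502617361595
```

The pointer is at about -168° and mark 2 at -163°, so the dial is near 0.79 rad, inside the 0.45 to 0.95 snap window. I'll lift straight off so it settles in the click.

```bash
python3 -m jog '[0,0,0,0,0,-0.05,0,0,0,0,0,0,-0.15,0,0,0,0,0,0,-0.2,0,0,0,0,0,0,-0.2,0]'
python3 - <<'E'
from h import *
delta(BTN+[0,0,.04])
a=r.grab_frame("side")[:,:,::-1]
cv2.imwrite("pics/z6.png",cv2.resize(a[140:220,240:320],(560,560)))
print(R.from_rotvec(r.get_obs()["orientation"]).as_matrix().round(3))
E
```

```text
clock: 5.05
tcp_pos: [0.5701, -0.0395, 0.1467]
orientation: [-3.105, -0.477, -0.022]
contact_force: [0.7, -0.1, -0.5]
grip_width: 0.0
t 5.05 tcp [ 0.5701 -0.0395  0.1467] F [ 0.7 -0.1 -0.5] delta mm [-36.1 118.9  12.4] units [-0.1807  0.5944  0.0621]
[[ 0.954  0.3    0.012]
 [ 0.3   -0.954  0.002]
 [ 0.012  0.002 -1.   ]]
```

View pics/z6.png

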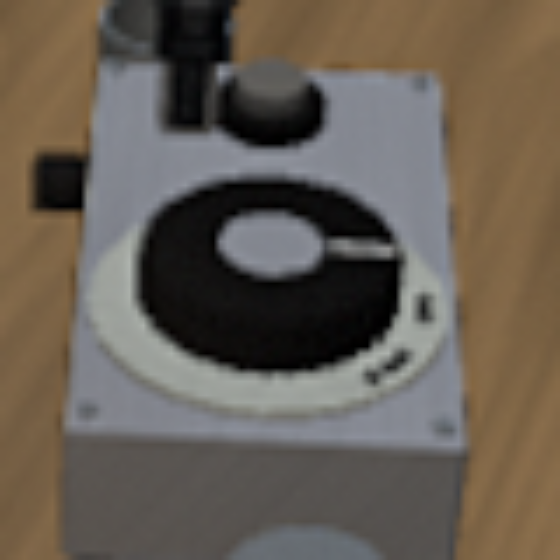

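```bash
python3 - <<'E'
from h import *
def ang(uv,z):
    v=hit("side",uv,z)-DIAL; print("angle",np.degrees(np.arctan2(v[1],v[0])),np.hypot(v[0],v[1]))
f=lambda u,v:(240+(u+.5)/7-.5,140+(v+.5)/7-.5)
ang(f(397,250),.105);ang(f(330,245),.105)
E
python3 -m jog '[0,0,0,-0.06,0.2,0,0,0,0,0,-0.12,0.4,0,0,0,0,0,-0.18,0.594,0.03,0,0,0,0,-0.18,0.594,0.06,0,0,0,0,-0.18,0.594,0.06,0,0,0,0,-0.18,0.594,0.06,0]'
python3 - <<'E'
from h import *
delta(BTN)
cv2.imwrite("pics/w2.png",r.grab_frame("wrist")[:,:,::-1])
E
```

```text
angle -163.8666211009986 0.04730389517261275
angle -161.5833727960626 0.021760869052896748
clock: 5.7
tcp_pos: [0.5706, -0.1621, 0.1327]
orientation: [-3.103, -0.479, -0.018]
contact_force: [0.8, 0.4, 0.3]
grip_width: -0.0002
t 5.7 tcp [ 0.5706 -0.1621  0.1327] F [0.8 0.4 0.3] delta mm [-0.   1.8 38.7] units [-0.0002  0.0092  0.1934]
```

View pics/w2.png

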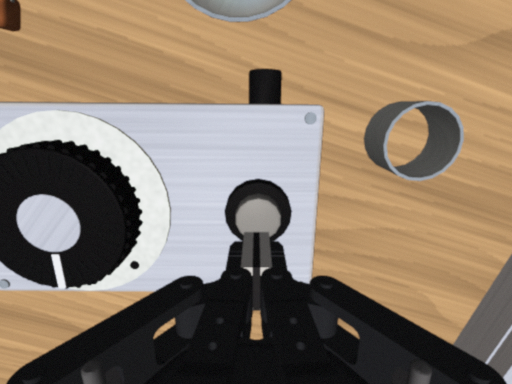

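The pointer rests at about -163°, in line with mark 2. The fingertip is lined up over the button (258,215 in the wrist view). I'll check that against the wrist ray and descend.

```bash
python3 - <<'E'
from h import *
o=r.get_obs(); print(hit("wrist",(258,216),.094,o))
E
python3 -m jog '[0,0,0,0,0.009,0.08,0,0,0,0,0,0.009,0.16,0,0,0,0,0,0.009,0.175,0,0,0,0,0,0.009,0.175,0]'; python3 -c "
from h import *
delta(BTN)"
```

```text
[ 0.57312048 -0.16262309  0.094     ]
clock: 6.15
tcp_pos: [0.5713, -0.1622, 0.0973]
orientation: [-3.102, -0.482, -0.016]
contact_force: [-0.2, 0.4, -0.1]
grip_width: -0.0003
t 6.15 tcp [ 0.5713 -0.1622  0.0973] F [-0.2  0.4 -0.1] delta mm [-0.3  1.5  3.3] units [-0.0017  0.0073  0.0164]
```

```bash
python3 -m jog '[0,0,0,0,0.007,0.012,0,0,0,0,0,0.007,0.025,0]';python3 -m jog '[0,0,0,0,0,0.008,0,0,0,0,0,0,0.012,0]';python3 -m jog '[0,0,0,0,0,0.008,0]';python3 -m jog '[0,0,0,0,0,0.006,0]'
```

```text
clock: 6.35
tcp_pos: [0.5724, -0.1631, 0.0929]
orientation: [-3.102, -0.483, -0.018]
contact_force: [-0.4, 1.7, 4.1]
grip_width: 0.0002
clock: 6.55
tcp_pos: [0.5725, -0.1631, 0.091]
orientation: [-3.102, -0.483, -0.018]
contact_force: [-4.6, 2.0, 13.4]
grip_width: 0.0001
clock: 6.65
tcp_pos: [0.5725, -0.1631, 0.0909]
orientation: [-3.102, -0.483, -0.018]
contact_force: [-8.1, 2.4, 21.8]
grip_width: 0.0003
clock: 6.75
tcp_pos: [0.5725, -0.1631, 0.091]
orientation: [-3.103, -0.482, -0.018]
contact_force: [-5.0, 1.5, 12.2]
grip_width: 0.0002
```

Force jumps from about 4 N to over 20 N at z=0.091, with no further travel. That looks like the button's end stop, about 6 mm below first contact. I'll look before releasing.

Run:
```python
from h import *
print(r.get_obs()["contact_force"])
a=[r.grab_frame(n)[:,:,::-1] for n in("scene","side","wrist")]
cv2.imwrite("pics/z7.png",np.hstack([cv2.resize(a[0][120:170,180:230],(260,400)) if 0 else cv2.resize(a[0][120:170,180:230],(400,400),interpolation=cv2.INTER_CUBIC),cv2.resize(a[1][130:180,255:305],(400,400),interpolation=cv2.INTER_CUBIC)]))
cv2.imwrite("pics/z8.png",cv2.resize(a[2][150:270,180:340],(800,600),interpolation=cv2.INTER_CUBIC))
```

```text
[-5.02538618  1.51677469 12.23944043]
```

View pics/z7.png

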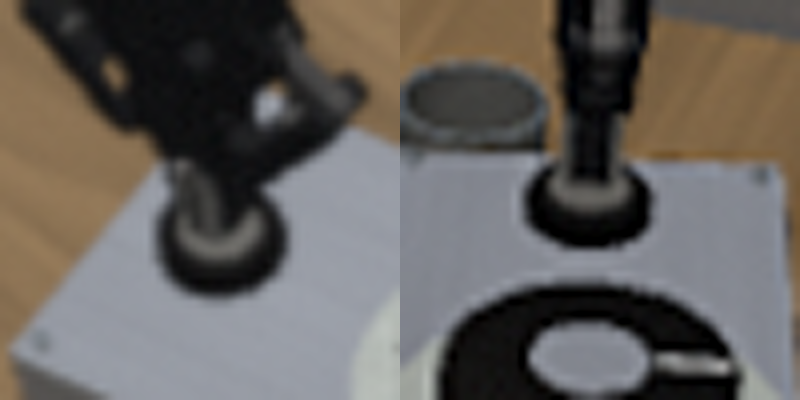

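View pics/z8.png

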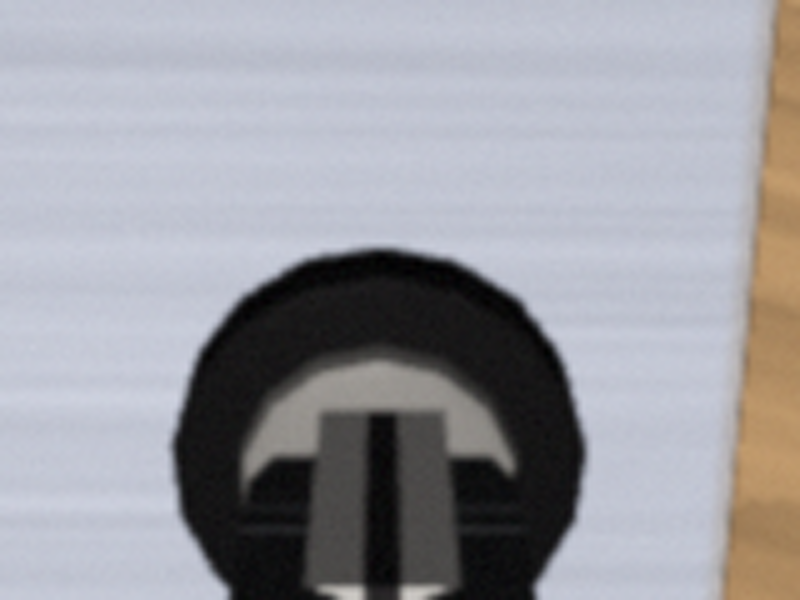

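The fingertip sits inside the button cap, clear of the housing, and the cap is down nearly flush. Now I'll release and retreat.

```bash
python3 -m jog '[0,0,0,0,0,-0.02,0,0,0,0,0,0,-0.06,0,0,0,0,0,0,-0.2,0,0,0,0,0,0,-0.4,0,0,0,0,0,0,-0.6,0,0,0,0,-0.2,0.2,-0.7,0,0,0,0,-0.4,0.4,-0.7,0,0,0,0,-0.6,0.6,-0.7,0,0,0,0,-0.6,0.6,-0.7,0,0,0,0,-0.6,0.6,-0.7,0]'
python3 - <<'E'
from h import *
a=[r.grab_frame(n)[:,:,::-1] for n in("scene","side")]
cv2.imwrite("pics/z9.png",np.hstack([cv2.resize(a[0][120:220,150:290],(400,286),interpolation=cv2.INTER_CUBIC),cv2.resize(a[1][130:230,190:330],(400,286),interpolation=cv2.INTER_CUBIC)]))
cv2.imwrite("pics/z10.png",cv2.resize(a[1][130:230,190:330],(784,560),interpolation=cv2.INTER_CUBIC))
for n,i in(("scene",a[0]),("side",a[1])):
    b=cv2.imread(f"pics/{n}0.png"); d=cv2.absdiff(b,np.ascontiguousarray(i)).max(2)>40
    k,_,s,c=cv2.connectedComponentsWithStats(d.astype(np.uint8)); print(n,[(*c[j].round(),s[j,4]) for j in range(1,k) if s[j,4]>8])
E
```

```text
clock: 7.9
tcp_pos: [0.49, -0.3196, 0.2298]
orientation: [3.106, 0.47, 0.016]
contact_force: [0.3, -0.2, -0.4]
grip_width: -0.0
scene [(np.float64(181.0), np.float64(31.0), np.int32(1848)), (np.float64(417.0), np.float64(8.0), np.int32(68)), (np.float64(364.0), np.float64(31.0), np.int32(256)), (np.float64(386.0), np.float64(12.0), np.int32(83)), (np.float64(393.0), np.float64(16.0), np.int32(30)), (np.float64(408.0), np.float64(17.0), np.int32(24)), (np.float64(413.0), np.float64(40.0), np.int32(405)), (np.float64(384.0), np.float64(28.0), np.int32(185)), (np.float64(406.0), np.float64(31.0), np.int32(52)), (np.float64(376.0), np.float64(47.0), np.int32(35)), (np.float64(246.0), np.float64(153.0), np.int32(26)), (np.float64(254.0), np.float64(153.0), np.int32(27))]
side [(np.float64(330.0), np.float64(33.0), np.int32(1774)), (np.float64(443.0), np.float64(30.0), np.int32(1373)), (np.float64(507.0), np.float64(88.0), np.int32(364)), (np.float64(323.0), np.float64(88.0), np.int32(51)), (np.float64(503.0), np.float64(124.0), np.int32(149)), (np.float64(490.0), np.float64(144.0), np.int32(157)), (np.float64(510.0), np.float64(141.0), np.int32(10)), (np.float64(506.0), np.float64(149.0), np.int32(13)), (np.float64(496.0), np.float64(151.0), np.int32(44)), (np.float64(475.0), np.float64(173.0), np.int32(33)), (np.float64(288.0), np.float64(170.0), np.int32(20)), (np.float64(291.0), np.float64(175.0), np.int32(25))]
```

View pics/z9.png

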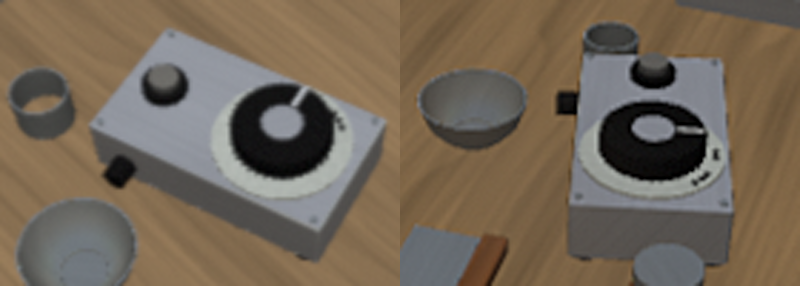

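View pics/z10.png

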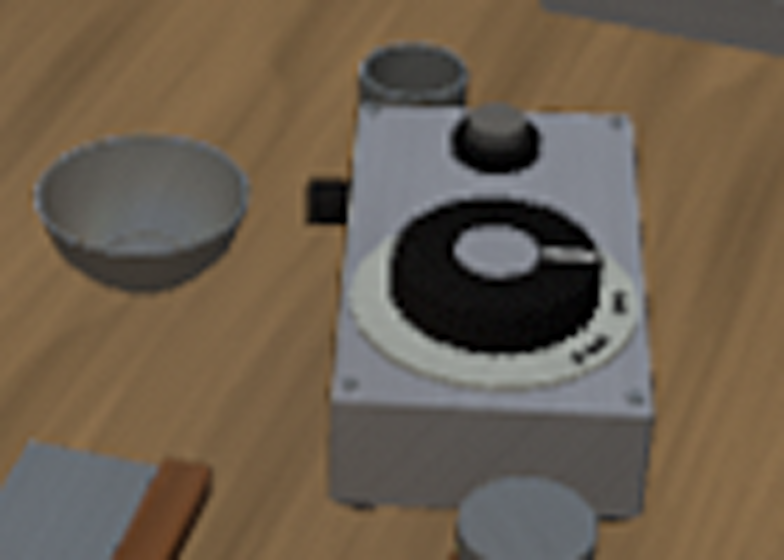

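Apart from the arm, only the pointer has changed since the start. The button is back up and the loose items haven't moved.

```bash
python3 -m jog '[0,0,0,0,0,0,0,0,0,0,0,0,0,0]'
python3 - <<'E'
from h import *
S=lambda u,v:(190+(u+.5)/5.6-.5,130+(v+.5)/5.6-.5)
for c in((598,256),(542,254)):
    v=hit("side",S(*c),.105)-DIAL; print(np.degrees(np.arctan2(v[1],v[0])))
print(abs(r.get_obs()["qvel"]).max(), r.hand_in())
E
```

```text
clock: 8.2
tcp_pos: [0.494, -0.313, 0.2298]
orientation: [-3.102, -0.485, -0.02]
contact_force: [0.4, 0.2, 0.5]
grip_width: 0.0001
-163.9392328571846
-166.5317255982548
the job is handed in; nothing more can be done
0.005419199549676186 None
```

I turned the dial one click clockwise to the two-dot mark, then pressed the start button to its stop and let it come back up. The job was handed in at about 8.2 s.

- **Dial:** I rubbed its top with the shut fingertips, and it followed without visible slip. When I lifted off, it snapped back slightly into its click. The last picture puts the pointer at -164° to -166°, against -163° for the two-dot mark; the difference is about the reading error.
- **Button:** It went down about 6 mm and then stopped at z ≈ 0.091 m while the force rose to about 22 N. The fingertip was inside the cap, clear of the housing. The estimated top height before pressing was 0.094 m, but the force suggests contact at about 0.097 m. So full travel is judged from the hard stop rather than from a measured distance.
- **Force:** My first touch on the dial reached about 27 N before I backed off. I dragged at 5 to 8 N as read between moves. I saw no reading near the limits.
- **Surroundings:** Comparing the last pictures with the first, only the arm and the pointer changed. The jar, bowl, cutter and scraper had not moved, and the robot was clear of everything.

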